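# Sort free and seized lever clamps

### The job

One of the two blue lever clamps on the sloping rack is seized. Press the yellow lever pad of each clamp down until it stops, leaving it there, to find out which: a good lever shuts all the way, a seized one jams almost at once. Then lay the good clamp in the green stock bin and the seized one in the red repair bin, each flat on its underside on the bin's floor about the middle, and leave everything else where it is.

Things in the scene. Friction and masses are not known exactly. Their poses are not given: they have to be found in the camera images.
- clamp_a: one of two identical-looking clamps, about 0.19 kg. Blue handle 24 mm wide (x), 36 high, y -70 to -4 mm, gripped on its flat sides at y about -37 (25 mm clear beside it); aluminium foot 24 wide, 12 high, y -4 to +68, lever above it. Origin on the flat underside; y from handle to lever tip, z up from the underside. In the rack z is square to the panel, x up the slope, y along the rack's y
- clamp_b: the other clamp, same shape, size, origin, axes and grip as clamp_a. One of the two has a free lever, the other a seized one; nothing visible tells which: try them. They swap places between runs
- lever_a (a joint): lever of clamp_a, rad: 0 = fully raised (34 degrees up from the foot), grows as it is pressed down. Its pin runs across the clamp at y +8, z +28 mm. A free lever goes down to 0.60 (shut), a seized one jams at about 0.09. Both need about 1 N at the pad up to their stop and stay where left
- lever_b (a joint): lever of clamp_b, rad: 0 = fully raised (34 degrees up from the foot), grows as it is pressed down. Its pin runs across the clamp at y +8, z +28 mm. A free lever goes down to 0.60 (shut), a seized one jams at about 0.09. Both need about 1 N at the pad up to their stop and stay where left
- lever_a_pad (a point): middle of the upper face of the yellow thumb pad (22 x 22 mm, 10 thick) near the tip of the lever of clamp_a, 50 mm from its pin; moves with the lever. Raised: about 60 mm out from the clamp's underside, at clamp y +46; shut: about 33 mm out, y +58
- lever_b_pad (a point): middle of the upper face of the yellow thumb pad (22 x 22 mm, 10 thick) near the tip of the lever of clamp_b, 50 mm from its pin; moves with the lever. Raised: about 60 mm out from the clamp's underside, at clamp y +46; shut: about 33 mm out, y +58
- bin_green: open green plastic bin for good clamps (stock), fixed, 130 mm (x) x 220 mm (y) x 28 mm high, walls and floor 4 mm thick; origin under its centre, z up
- bin_red: open red plastic bin for seized clamps (repair), fixed, 130 mm (x) x 220 mm (y) x 28 mm high, walls and floor 4 mm thick; origin under its centre, z up
- rack: fixed white rack, 340 mm wide (y), 125 deep: a panel sloping up away from the robot at 30 degrees, 15 to 80 mm high, two bays (centres y -85, +85 mm), one clamp lengthwise in each, its lower side against two steel stops (12 wide, 14 mm out of the panel, at -61 and +52 mm from the bay's centre). Origin under its centre, x away from the robot
- dish: closed petri dish, 92 mm across, 15 mm high, a bystander; origin under its centre
- vial: white vial with a green cap, 40 mm across, 58 mm high, a bystander; origin under its centre
- notes: pad of yellow sticky notes, 39 x 52 x 9 mm, a bystander; origin under its centre
- film: blue and white roll of sealing film, 64 mm across, 68 mm high, a bystander; origin under its centre

How it is judged:
On the way:
1. both levers have been pressed down to their stops: the good one shut, the seized one to where it jams (((value of joint lever_a above 0.45 rad and value of joint lever_b between 0.055 and 0.2 rad) or (value of joint lever_b above 0.45 rad and value of joint lever_a between 0.055 and 0.2 rad))), for 0.2 s.
At the end, for the whole second after the job is handed in: the clamp whose lever is shut (over 0.45 rad) is in the green bin, the one whose lever jammed (left at 0.055 to 0.2 rad) in the red: origins within 52 mm (x) and 60 mm (y) of the bin's centre, under 12 mm above its underside, level within 0.15 rad, at rest ((((value of joint lever_a above 0.45 rad and value of joint lever_b between 0.055 and 0.2 rad) and x of clamp_a in the frame of bin_green between -0.052 and 0.052 m and y of clamp_a in the frame of bin_green between -0.06 and 0.06 m and z of clamp_a in the frame of bin_green between -0.002 and 0.012 m and angle between each of clamp_a, clamp_b's own z axis and vertical below 0.15 rad and linear speed of each of clamp_a, clamp_b below 0.02 m/s and angular speed of each of clamp_a, clamp_b below 0.2 rad/s and x of clamp_b in the frame of bin_red between -0.052 and 0.052 m and y of clamp_b in the frame of bin_red between -0.06 and 0.06 m and z of clamp_b in the frame of bin_red between -0.002 and 0.012 m) or ((value of joint lever_b above 0.45 rad and value of joint lever_a between 0.055 and 0.2 rad) and x of clamp_b in the frame of bin_green between -0.052 and 0.052 m and y of clamp_b in the frame of bin_green between -0.06 and 0.06 m and z of clamp_b in the frame of bin_green between -0.002 and 0.012 m and angle between each of clamp_b, clamp_a's own z axis and vertical below 0.15 rad and linear speed of each of clamp_b, clamp_a below 0.02 m/s and angular speed of each of clamp_b, clamp_a below 0.2 rad/s and x of clamp_a in the frame of bin_red between -0.052 and 0.052 m and y of clamp_a in the frame of bin_red between -0.06 and 0.06 m and z of clamp_a in the frame of bin_red between -0.002 and 0.012 m))); the robot touches nothing.
It fails at once if the petri dish is moved by more than 30 mm (distance of dish from where it was at the start of the episode above 0.03 m).
It fails at once if the green-capped vial is moved by more than 30 mm (distance of vial from where it was at the start of the episode above 0.03 m).
It fails at once if the pad of sticky notes is moved by more than 30 mm (distance of notes from where it was at the start of the episode above 0.03 m).
It fails at once if the film roll is moved by more than 30 mm (distance of film from where it was at the start of the episode above 0.03 m).
It also fails if it takes over 64 s, if anything falls off the work surface, if the arm or the gripper's body presses on something with over 40 N, if the wrist force passes 120 N, or if a joint passes its speed limit or range.

### The arm

A 6-joint arm with a two-finger parallel gripper is mounted at the origin on a cart in front of the work surface, level with it; the furniture and walls round the work are solid. World frame = base frame: x ahead of the robot, y to its left, z up, the work surface at z = 0. Lengths are in m, angles in rad, forces in N, time in s.
With the tool pointing down it reaches from about 0.325 to 0.75 m from the base axis. Payload 7.6 kg.
Tool frame: the origin (TCP) lies at the very end of the fingers, on their centre line; the grasp point (between the pads) lies 19 mm behind it; z points along the fingers, y is the line along which they close (so a half turn about z gives the same grasp; the last joint's range is limited). The gripper opens to 85 mm and grips with 20 to 120 N. Pads are 22 mm wide; open, the fingers measure 114 mm over their backs; the gripper's body (76 mm by 85 mm) begins 54 mm behind the grasp point. The pads swing forward as they close: fully open they stand 13 mm farther back than shut.
Start: joints at [-1.175, 0.052, 1.401, -0, 1.689, -0.07], TCP at [0.236, -0.469, 0.231] pointing down, gripper open.
Joint ranges: [-2.9, 2.9], [-0.91, 2.17], [0.12, 2.37], [-1.06, 4.2], [0.26, 2.73], [-2.93, 2.93]. Speed limits (rad/s): [2.57, 2.57, 3.01, 3.14, 3.14, 3.14].

### API

Orientations are given as a rotation vector (axis times angle).
In Python, from cell import * gives the robot as it stands. The module is installed in compiled form; this text tells all that it offers.
- The arm moves only by the tool move_arm, never from a script. Its argument "steps" is a list of rows, each a list of 3 entries, a list of its own where there are three numbers: the shift along the tool's x, y, z in mm, then the turn, a rotation vector about the tool's x, y, z in rad, then the closure in counts, from 0 (fully open) to 255 (shut). In form: [[[x, y, z], [ax, ay, az], hand], ...]. A call has 1 to 8 rows; each row is the pose to reach, as a shift and turn from the pose commanded when the call began, along the tool's axes at that moment; what a row does not reach only later rows make up. A row lasts 1/10 s, in which the tool goes at most 50 mm and 8.59 degrees, less where a joint would pass 70% of its speed; a pose out of reach is approached as far as the arm can. A call with a gripper value outside its range is refused whole. The fingers move at their own pace and stop on an object; the grip force is fixed at half the most. Time passes only in rows, so rows that repeat a pose let the fingers close. It gives the time, the measured TCP pose, the force, the opening and the grip force at its end, in the units of the state.
- state(): the state, without advancing time (a new reading comes with each control period).
- camera(name): name is "side" or "top" or "wrist"; returns the picture (384x512x3 uint8, blue, green, red); there is no depth.
- camera_model(name): a dict with "intrinsics" (3x3 intrinsics, pixels), "world_from_camera" (4x4, takes a point from camera to world coordinates); the wrist camera has in their place "tool_from_camera" (4x4, takes a point from camera to tool coordinates, whose origin is the TCP and whose axes are the flange's). Camera axes: x right, y down, z forward; pixel columns grow to the right and rows downward; lengths in m; the calibration is good to about 2 mm. A picture is of the moment at which its call begins: read the wrist's pose just before it. camera_model takes no time and is no camera call.
- sign_off(): hands the job in; it is judged then, once.
The state is a dict: "time_s": time; "joint_positions": joint angles; "qd": joint speeds; "joint_efforts": joint torques, N m; "tcp_pos": TCP position; "orientation": TCP orientation; "ft_force": force on the tool from outside, world axes, zero at the start; "moment": the same for the moment, N m; "gripper_width": finger opening in m; "grasp_force": force on a finger pad.
Only numpy, scipy, OpenCV 4.12 (cv2) and the standard library are available. Lean on these libraries where they do the work, as an engineer would, in place of code of your own. Each camera call takes 0.05 s, during which the arm holds its last target. There are 200 camera calls.

## Working session

There is one attempt and no reset: what is moved stays moved. The work goes in short steps, Python scripts to look and compute and a tool call to move; the robot and the scene stay as the last step left them, time stands still between calls to the robot, and variables do not carry over. Pictures are saved under pics/ and viewed, at most 12 in all, crops included, and the job is handed in when it is done.

Besides the shell and the picture viewer there is one more tool, called after "Request:" in YAML: its name, and indented under it one key for each argument. move_arm: Moves the arm, as the interface text tells. Its arguments: {"type":"object","properties":{"steps":{"type":"array"}},"required":["steps"]}

```bash
mkdir -p pics
python3 - <<'E'
from cell import *
import cv2,numpy as np
np.set_printoptions(precision=4,suppress=True)
print(state())
a=[camera(n) for n in("top","side")]
for n,i in zip(("top","side"),a):
    cv2.imwrite(f"pics/{n}0.png",i); m=camera_model(n); print(n,m)
print(camera_model("wrist"))
E
```

```text
{'time_s': 0.0, 'joint_positions': array([-1.1753,  0.0529,  1.4017,  0.    ,  1.6886, -0.0703]), 'qd': array([ 0.0013,  0.0011, -0.0006,  0.0014,  0.    , -0.0003]), 'joint_efforts': array([ -0.0002, -38.1672, -36.0185,  -0.0001,   0.0062,   0.    ]), 'tcp_pos': array([ 0.2357, -0.4688,  0.2305]), 'orientation': array([-3.0553, -0.7247,  0.0004]), 'ft_force': array([-0.1468, -0.16  ,  0.4757]), 'moment': array([-0.0094,  0.0045,  0.0304]), 'grasp_force': 0.0, 'gripper_width': 0.08543545414294186}
top {'intrinsics': array([[384.9781,   0.    , 260.1754],
       [  0.    , 384.9781, 189.3228],
       [  0.    ,   0.    ,   1.    ]]), 'world_from_camera': array([[ 0.0719, -0.9774,  0.1989,  0.3338],
       [-0.9974, -0.0714,  0.01  , -0.0019],
       [ 0.0045, -0.1991, -0.98  ,  1.157 ],
       [ 0.    ,  0.    ,  0.    ,  1.    ]])}
side {'intrinsics': array([[394.3804,   0.    , 256.1898],
       [  0.    , 394.3804, 195.3747],
       [  0.    ,   0.    ,   1.    ]]), 'world_from_camera': array([[ 0.8838, -0.2559,  0.3918,  0.0612],
       [-0.4677, -0.4547,  0.758 , -0.9685],
       [-0.0158, -0.8531, -0.5215,  0.7814],
       [ 0.    ,  0.    ,  0.    ,  1.    ]])}
{'intrinsics': array([[335.9605,   0.    , 253.1221],
       [  0.    , 335.9605, 197.1783],
       [  0.    ,   0.    ,   1.    ]]), 'tool_from_camera': array([[-0.0004, -0.9623, -0.272 ,  0.0693],
       [ 1.    , -0.0002, -0.0007, -0.0006],
       [ 0.0006, -0.272 ,  0.9623, -0.1418],
       [ 0.    ,  0.    ,  0.    ,  1.    ]])}
```

View pics/top0.png

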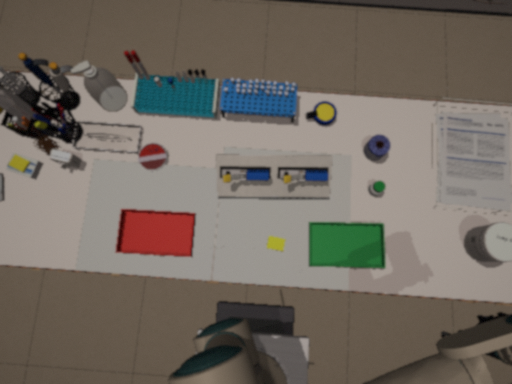

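View pics/side0.png

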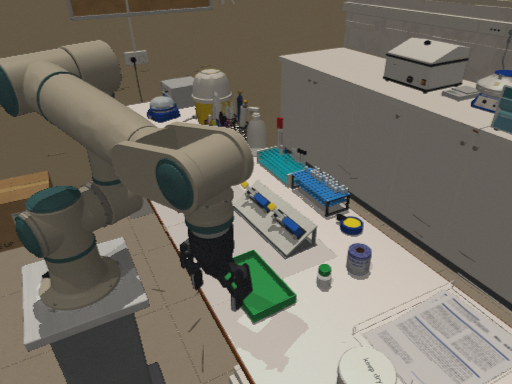

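The top view shows the rack around (273,176). The blue handles are at about (258,174) and (316,175), with the yellow pads to their left at (227,178) and (287,182). The red bin is at (157,233), the green bin at (346,245) and the notes at (276,243).

```bash
cat > h.py <<'E'
from cell import *
import cv2,numpy as np
from scipy.spatial.transform import Rotation as R
np.set_printoptions(precision=4,suppress=True)
def model(n,s=None):
    m=camera_model(n)
    if n!="wrist": return m["intrinsics"],m["world_from_camera"]
    T=np.eye(4);T[:3,:3]=R.from_rotvec(s["orientation"]).as_matrix();T[:3,3]=s["tcp_pos"]
    return m["intrinsics"],T@m["tool_from_camera"]
def ray(K,T,p):
    d=T[:3,:3]@np.linalg.solve(K,[p[0],p[1],1.]);return T[:3,3],d
def onz(K,T,p,z):
    o,d=ray(K,T,p);return o+d*(z-o[2])/d[2]
def onplane(K,T,p,q,n):
    o,d=ray(K,T,p);return o+d*(np.dot(n,q-o)/np.dot(n,d))
def blobs(im,lo,hi,amin):
    m=cv2.inRange(cv2.cvtColor(im,cv2.COLOR_BGR2HSV),lo,hi)
    cs,_=cv2.findContours(m,cv2.RETR_EXTERNAL,cv2.CHAIN_APPROX_NONE)
    out=[(cv2.contourArea(c),cv2.minAreaRect(c),c) for c in cs if cv2.contourArea(c)>=amin]
    return sorted(out,key=lambda t:-t[0])
E
python3 - <<'E'
from h import *
im=cv2.imread("pics/top0.png");K,T=model("top")
for n,lo,hi,z,a in(("red",(0,150,80),(8,255,255),.028,1500),("green",(50,120,50),(75,255,255),.028,1500),("blue",(105,150,60),(125,255,255),.08,60),("yellow",(22,120,120),(34,255,255),.08,15),("notes",(22,120,120),(34,255,255),.009,100),("white rack",(0,0,0),(1,1,1),.08,1e6)):
    for A,r,c in blobs(im,lo,hi,a): print(n,A,np.round(r[0]),np.round(r[1]),round(r[2]),onz(K,T,r[0],z),*( [onz(K,T,p,z)[:2] for p in cv2.boxPoints(r)] if n in("red","green") else []))
for p,z in(((217,197),.015),((331,199),.015),((217,154),.08),((331,155),.08)): print("rack",onz(K,T,p,z))
for p,z in(((378,187),.058),((378,147),.068),((152,156),.015)): print(onz(K,T,p,z))
E
```

```text
red 2880.0 [157. 233.] [72. 43.] 3 [0.4123 0.3021 0.028 ] [0.3495 0.4018] [0.4732 0.4126] [0.4764 0.2002] [0.3528 0.1941]
green 2974.5 [346. 244.] [43. 73.] 90 [ 0.4178 -0.2528  0.028 ] [ 0.4728 -0.1439] [ 0.4884 -0.3584] [ 0.364  -0.3595] [ 0.3488 -0.1496]
blue 171.0 [258. 174.] [ 9. 21.] 90 [0.5953 0.0198 0.08  ]
blue 156.0 [316. 175.] [ 8. 20.] 90 [ 0.6061 -0.1482  0.08  ]
yellow 198.5 [325. 112.] [16. 16.] 45 [ 0.8017 -0.1659  0.08  ]
yellow 166.5 [275. 243.] [16. 12.] 13 [ 0.404  -0.0441  0.08  ]
yellow 164.0 [ 18. 163.] [17. 12.] 27 [0.5798 0.7109 0.08  ]
yellow 31.5 [226. 178.] [6. 7.] 90 [0.5785 0.1078 0.08  ]
yellow 30.0 [287. 179.] [6. 6.] 90 [ 0.5882 -0.0656  0.08  ]
notes 198.5 [325. 112.] [16. 16.] 45 [ 0.8325 -0.1767  0.009 ]
notes 166.5 [275. 243.] [16. 12.] 13 [ 0.4087 -0.0468  0.009 ]
notes 164.0 [ 18. 163.] [17. 12.] 27 [0.596  0.7579 0.009 ]
rack [0.5326 0.1378 0.015 ]
rack [ 0.5515 -0.2054  0.015 ]
rack [0.6478 0.1418 0.08  ]
rack [ 0.6691 -0.1892  0.08  ]
[ 0.5889 -0.3335  0.058 ]
[ 0.7076 -0.3291  0.068 ]
[0.6458 0.3492 0.015 ]
```

```bash
cat >> h.py <<'E'
# target orientation: yaw of rack th, tilt about rack y (0=tool down, 30deg=square to panel); tool x = rack +y
def ori(th,tilt):
    c,s=np.cos(tilt),np.sin(tilt)
    M=np.column_stack([[0,1,0],[c,0,s],[s,0,-c]])
    return R.from_euler("z",th).as_matrix()@M
def go(pos,M):
    s=state();A=R.from_rotvec(s["orientation"]).as_matrix()
    print("shift mm",np.round(1e3*A.T@(np.array(pos)-s["tcp_pos"]),1),"turn",np.round(R.from_matrix(A.T@M).as_rotvec(),4),"| t",s["time_s"],"tcp",s["tcp_pos"],"F",s["ft_force"])
E
python3 -c "
from h import *
go([.52,-.03,.21],ori(.055,np.pi/6))"
```

```text
shift mm [ 451.1 -264.4   21. ] turn [-0.4642  0.3025 -1.1324] | t 0.1 tcp [ 0.2357 -0.4688  0.2306] F [-0.4638  0.083  -0.4717]
```

Request:
move_arm:
  steps:
    - [[451, -264, 21], [-0.464, 0.303, -1.132], 255]
    - [[451, -264, 21], [-0.464, 0.303, -1.132], 255]
    - [[451, -264, 21], [-0.464, 0.303, -1.132], 255]
    - [[451, -264, 21], [-0.464, 0.303, -1.132], 255]
    - [[451, -264, 21], [-0.464, 0.303, -1.132], 255]
    - [[451, -264, 21], [-0.464, 0.303, -1.132], 255]
    - [[451, -264, 21], [-0.464, 0.303, -1.132], 255]
    - [[451, -264, 21], [-0.464, 0.303, -1.132], 255]

```text
time_s: 0.9
tcp_pos: [0.4539, -0.1318, 0.2152]
orientation: [1.941, 1.946, 0.514]
ft_force: [1.2, 0.4, 1.0]
gripper_width: 0.0001
grasp_force: 0.0
```

```bash
python3 -c "
from h import *
go([.52,-.03,.21],ori(.055,np.pi/6))"
```

```text
shift mm [101.3  55.3  37.8] turn [-0.019   0.014  -0.0488] | t 0.9 tcp [ 0.4539 -0.1318  0.2152] F [1.1608 0.3624 1.0272]
```

Request:
move_arm:
  steps:
    - [[101, 55, 38], [-0.019, 0.014, -0.049], 255]
    - [[101, 55, 38], [-0.019, 0.014, -0.049], 255]
    - [[101, 55, 38], [-0.019, 0.014, -0.049], 255]
    - [[101, 55, 38], [-0.019, 0.014, -0.049], 255]
    - [[101, 55, 38], [-0.019, 0.014, -0.049], 255]

```text
time_s: 1.4
tcp_pos: [0.5195, -0.0324, 0.2091]
orientation: [1.885, 1.983, 0.529]
ft_force: [0.5, -0.3, 0.2]
gripper_width: 0.0001
grasp_force: 0.0
```

Run:
```python
from h import *
s=state();im=camera("wrist");cv2.imwrite("pics/w1.png",im)
np.save("w1.npy",np.r_[s["tcp_pos"],s["orientation"]]);print(s["tcp_pos"],s["orientation"])
K,T=model("wrist",s)
for n,lo,hi,a in(("blue",(105,120,40),(125,255,255),200),("yel",(22,110,100),(34,255,255),100)):
    for A,r,c in blobs(im,lo,hi,a): print(n,A,r)
```

```text
[ 0.5195 -0.0324  0.2091] [1.8849 1.9832 0.5287]
blue 2128.5 ((253.5, 125.0), (78.0, 29.0), 90.0)
blue 739.5 ((361.20001220703125, 257.60003662109375), (42.93250274658203, 48.29906463623047), 26.56505012512207)
yel 2408.5 ((20.5, 200.0), (62.0, 41.0), 90.0)
yel 647.5 ((367.6000061035156, 260.800048828125), (23.25510597229004, 38.460365295410156), 26.56505012512207)
yel 613.5 ((253.0, 10.5), (21.0, 30.0), 90.0)
yel 482.0 ((255.5, 228.0), (20.0, 25.0), 90.0)
```

View pics/w1.png

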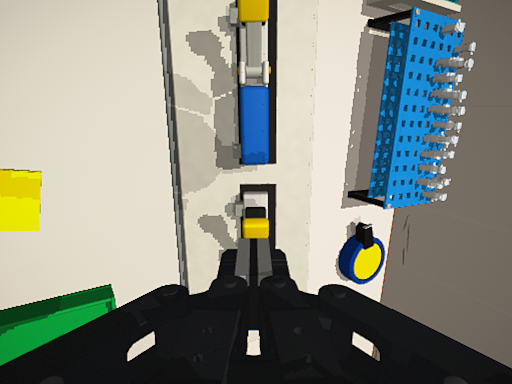

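The wrist view shows the left clamp's blue handle at cols 239-268, rows 86-164, with its pad at (253,10). The right clamp's pad is at (255,228), and its handle is hidden behind the fingers.

Run:
```python
from h import *
im=cv2.imread("pics/w1.png");v=np.load("w1.npy");s=dict(tcp_pos=v[:3],orientation=v[3:]);K,T=model("wrist",s)
M=ori(.055,np.pi/6);n=-M[:,2];up=M[:,1];along=M[:,0]
q=np.array([.542,-.034,.015])  # low edge middle of panel
def rk(p,h): 
    X=onplane(K,T,p,q+h*n,n); return np.array([(X-q)@up,(X-q)@along])*1e3
for p in((240,86),(268,86),(239,164),(268,164),(243,86),(243,163)): print("handle",p,rk(p,.036))
b=blobs(im,(105,120,40),(125,255,255),1000)[0]; 
m=np.zeros(im.shape[:2],np.uint8);cv2.drawContours(m,[b[2]],-1,255,-1)
for r in range(84,168,8):
    c=np.where(m[r])[0]; 
    if len(c): print(r,c.min(),c.max(),rk((c.min(),r),.036),rk((c.max()+1,r),.036))
for p in((253,21),(255.5,228),(255.5,238),(255.5,218)): print("pad",p,rk(p,.060))
for p in((160,5),(184,270),(319,5),(304,270)): print("edge",p,rk(p,0))
# triangulate handle a centre/top view check
Kt,Tt=model("top")
for p in((258,174),(316,175)): 
    X=onplane(Kt,Tt,p,q+.036*n,n);print("top",[(X-q)@up,(X-q)@along],X)
for p in((226,178),(287,179)): 
    X=onplane(Kt,Tt,p,q+.056*n,n);print("toppad",[(X-q)@up,(X-q)@along],X)
cv2.imwrite("pics/w1c.png",cv2.resize(im[0:270,150:330],None,fx=2.2,fy=2.2,interpolation=cv2.INTER_CUBIC))
```

```text
handle (240, 86) [66.4585 85.1299]
handle (268, 86) [89.037  85.0233]
handle (239, 164) [64.635  21.5339]
handle (268, 164) [89.5154 21.4399]
handle (243, 86) [68.8784 85.1185]
handle (243, 163) [68.0789 22.3877]
92 240 268 [66.3884 80.5103] [89.8816 80.401 ]
100 240 268 [66.2939 74.2837] [89.9335 74.1759]
108 240 268 [66.1982 67.979 ] [89.986  67.8728]
116 240 268 [66.1013 61.5948] [90.0392 61.4901]
124 240 268 [66.0032 55.1294] [90.0931 55.0264]
132 240 268 [65.9038 48.5814] [90.1476 48.4801]
140 241 268 [66.6448 41.9458] [90.2029 41.8497]
148 241 268 [66.5483 35.2278] [90.2589 35.1334]
156 241 268 [66.4505 28.4222] [90.3156 28.3296]
164 245 255 [69.7842 21.5144] [79.2223 21.4788]
pad (253, 21) [ 77.2498 127.4701]
pad (255.5, 228) [ 78.6028 -27.87  ]
pad (255.5, 238) [ 78.5795 -36.7947]
pad (255.5, 218) [ 78.6257 -19.0984]
edge (160, 5) [ -2.4962 152.9026]
edge (184, 270) [  2.8388 -98.2073]
edge (319, 5) [133.4703 152.1426]
edge (304, 270) [129.8599 -98.497 ]
top [np.float64(0.0849380743392297), np.float64(0.04937762781538535)] [0.5948 0.0184 0.0886]
top [np.float64(0.08499783352162932), np.float64(-0.11625813721481379)] [ 0.6039 -0.147   0.0887]
toppad [np.float64(0.07741304343316616), np.float64(0.13905193261573956)] [0.5733 0.107  0.1022]
toppad [np.float64(0.07762500006997387), np.float64(-0.032492439260492015)] [ 0.583  -0.0643  0.1023]
```

View pics/w1c.png

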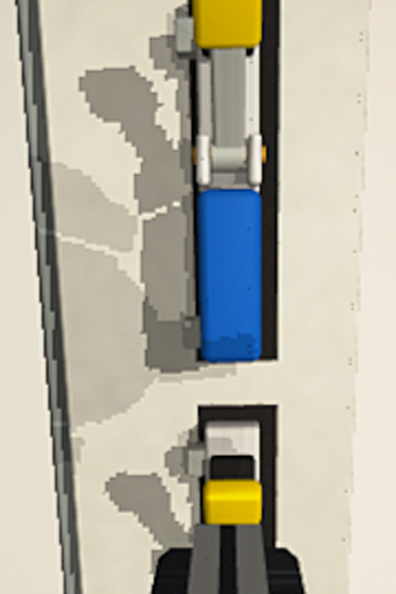

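```bash
cat >> h.py <<'E'
M0=ori(.055,np.pi/6);n=-M0[:,2];up=M0[:,1];al=M0[:,0];q=np.array([.542,-.034,.015])
def P(u,a,h): return q+(up*u+al*a+n*h)/1e3
def here():
    s=state();d=s["tcp_pos"]-q;print("u,a,h",np.round(1e3*np.array([d@up,d@al,d@n]),1),"Fn",round(float(s["ft_force"]@n),2),s["ft_force"],s["time_s"])
E
python3 -c "
from h import *
here();go(P(78.3,-25,80),M0)"
```

```text
u,a,h [ 77.7   2.2 179.6] Fn 0.23 [ 0.0072 -0.5991  0.2525] 1.45
shift mm [-27.    1.1  99.6] turn [-0.0033  0.0015 -0.0052] | t 1.45 tcp [ 0.5194 -0.0331  0.2093] F [ 0.0072 -0.5991  0.2525]
```

Request:
move_arm:
  steps:
    - [[-27, 1, 50], [0, 0, -0.005], 255]
    - [[-27, 1, 90], [0, 0, -0.005], 255]
    - [[-27, 1, 100], [0, 0, -0.005], 255]
    - [[-27, 1, 105], [0, 0, -0.005], 255]
    - [[-27, 1, 110], [0, 0, -0.005], 255]
    - [[-27, 1, 114], [0, 0, -0.005], 255]
    - [[-27, 1, 114], [0, 0, -0.005], 255]

```text
time_s: 2.15
tcp_pos: [0.579, -0.0566, 0.1126]
orientation: [1.878, 1.984, 0.529]
ft_force: [0.9, 0.1, -0.7]
gripper_width: -0.0001
grasp_force: 0.0
```

```bash
python3 -c "
from h import *
here();im=camera('wrist');cv2.imwrite('pics/w2.png',im)"
```

```text
u,a,h [ 79.7 -24.6  66.7] Fn -1.09 [ 0.8831  0.0737 -0.747 ] 2.15
```

View pics/w2.png

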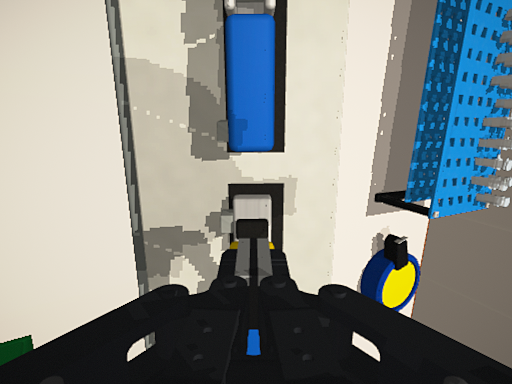

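The shut fingers sit centred over the yellow pad, which shows at cols 231-274 near row 245. I'm pressing now.

Request:
move_arm:
  steps:
    - [[0, 0, 2], [0, 0, 0], 255]
    - [[0, 0, 4], [0, 0, 0], 255]
    - [[0, 0, 5], [0, 0, 0], 255]
    - [[0, 0, 5], [0, 0, 0], 255]

```text
time_s: 2.6
tcp_pos: [0.5813, -0.0564, 0.107]
orientation: [1.88, 1.985, 0.528]
ft_force: [0.8, 0.4, 1.3]
gripper_width: -0.0001
grasp_force: 0.4
```

Request:
move_arm:
  steps:
    - [[0, 0, 2], [0, 0, 0], 255]
    - [[0, 0, 4], [0, 0, 0], 255]
    - [[0, 0, 4], [0, 0, 0], 255]

```text
time_s: 2.9
tcp_pos: [0.584, -0.0557, 0.1065]
orientation: [1.877, 1.984, 0.532]
ft_force: [-17.2, 5.3, 20.8]
gripper_width: -0.0
grasp_force: 12.7
```

```bash
python3 -c "
from h import *
here();go(P(78.3,145,68),M0)"
```

```text
u,a,h [ 81.1 -24.   58.9] Fn 26.46 [-17.1527   5.2723  20.834 ] 2.9
shift mm [169.   -2.7  -9.2] turn [0.0006 0.0003 0.0005] | t 2.9 tcp [ 0.584  -0.0557  0.1065] F [-17.1527   5.2723  20.834 ]
```

Request:
move_arm:
  steps:
    - [[0, -2, -40], [0, 0, 0], 255]
    - [[50, -3, -40], [0, 0, 0], 255]
    - [[100, -3, -40], [0, 0, 0], 255]
    - [[150, -3, -40], [0, 0, 0], 255]
    - [[169, -3, -30], [0, 0, 0], 255]
    - [[169, -3, -15], [0, 0, 0], 255]
    - [[169, -3, -9], [0, 0, 0], 255]
    - [[169, -3, -9], [0, 0, 0], 255]

```text
time_s: 3.7
tcp_pos: [0.5665, 0.1117, 0.1084]
orientation: [1.881, 1.986, 0.526]
ft_force: [0.8, -0.2, 0.0]
gripper_width: -0.0002
grasp_force: 0.0
```

```bash
python3 -c "
from h import *
here();im=camera('wrist');cv2.imwrite('pics/w3.png',im)
for A,r,c in blobs(im,(22,110,100),(34,255,255),10): print('yel',A,r)"
```

```text
u,a,h [ 74.8 144.1  64.6] Fn -0.37 [ 0.8319 -0.1928  0.0427] 3.7
yel 118.5 ((274.5, 243.0), (13.0, 12.0), 0.0)
```

Request:
move_arm:
  steps:
    - [[0, 4, -3], [0, 0, 0], 255]
    - [[0, 4, -1], [0, 0, 0], 255]
    - [[0, 4, 2], [0, 0, 0], 255]
    - [[0, 4, 5], [0, 0, 0], 255]
    - [[0, 4, 8], [0, 0, 0], 255]
    - [[0, 4, 8], [0, 0, 0], 255]

```text
time_s: 4.35
tcp_pos: [0.5742, 0.1123, 0.104]
orientation: [1.88, 1.986, 0.527]
ft_force: [-0.1, -0.1, 0.7]
gripper_width: -0.0001
grasp_force: 0.0
```

Free so far, so I'll carry on pressing.

Request:
move_arm:
  steps:
    - [[0, 0, 4], [0, 0, 0], 255]
    - [[0, 0, 8], [0, 0, 0], 255]
    - [[0, 0, 12], [0, 0, 0], 255]
    - [[0, 0, 16], [0, 0, 0], 255]
    - [[0, 0, 20], [0, 0, 0], 255]
    - [[0, 0, 20], [0, 0, 0], 255]

```text
time_s: 4.95
tcp_pos: [0.5841, 0.1128, 0.0865]
orientation: [1.881, 1.986, 0.527]
ft_force: [0.3, -0.8, -0.0]
gripper_width: -0.0002
grasp_force: 0.0
```

```bash
python3 -c "
from h import *
here()"
```

```text
u,a,h [ 79.2 144.3  36.8] Fn -0.17 [ 0.3162 -0.7898 -0.041 ] 4.95
```

Request:
move_arm:
  steps:
    - [[0, 0, 2], [0, 0, 0], 255]
    - [[0, 0, 4], [0, 0, 0], 255]
    - [[0, 0, 5], [0, 0, 0], 255]
    - [[0, 0, 5], [0, 0, 0], 255]

```text
time_s: 5.35
tcp_pos: [0.5868, 0.1131, 0.083]
orientation: [1.88, 1.985, 0.528]
ft_force: [0.0, -0.6, -0.0]
gripper_width: -0.0
grasp_force: 0.1
```

```bash
python3 -c "
from h import *
here();im=camera('wrist');cv2.imwrite('pics/w4.png',im)"
```

```text
u,a,h [ 79.8 144.4  32.5] Fn -0.03 [ 0.0429 -0.6446 -0.028 ] 5.35
```

View pics/w4.png

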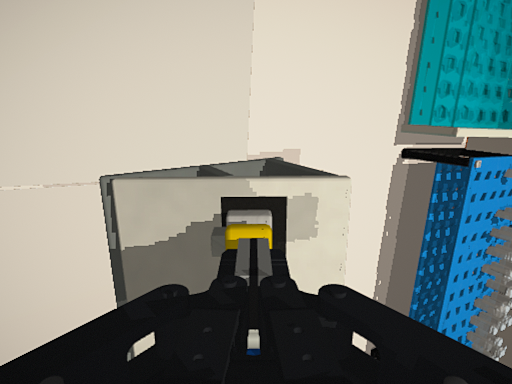

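The pad at (249,237) is nearly flat under the fingers, but there's no stop force yet, so I'll press on in small steps.

Request:
move_arm:
  steps:
    - [[0, 0, 2], [0, 0, 0], 255]
    - [[0, 0, 3], [0, 0, 0], 255]
    - [[0, 0, 3], [0, 0, 0], 255]

```text
time_s: 5.7
tcp_pos: [0.5883, 0.1133, 0.0825]
orientation: [1.879, 1.985, 0.529]
ft_force: [-20.7, -1.9, 19.8]
gripper_width: 0.0001
grasp_force: 13.4
```

Request:
move_arm:
  steps:
    - [[0, 0, 2], [0, 0, 0], 255]
    - [[0, 0, 2], [0, 0, 0], 255]

```text
time_s: 5.9
tcp_pos: [0.5895, 0.1135, 0.0825]
orientation: [1.879, 1.984, 0.53]
ft_force: [-33.5, -3.1, 32.3]
gripper_width: -0.0002
grasp_force: 21.8
```

The lever stopped shut at h 31.5, so the left clamp is good and the right one is seized. Next I'll grasp the left clamp.

```bash
python3 -c "
from h import *
here();go(P(78.3,52.5,70),M0)"
```

```text
u,a,h [ 81.9 144.7  30.7] Fn 44.77 [-33.4571  -3.0822  32.3111] 5.9
shift mm [-92.2  -3.6 -39.2] turn [-0.0007  0.0012  0.    ] | t 5.9 tcp [0.5895 0.1135 0.0825] F [-33.4571  -3.0822  32.3111]
```

Request:
move_arm:
  steps:
    - [[0, 0, -10], [0, 0, 0], 255]
    - [[0, 0, -42], [0, 0, 0], 255]
    - [[-46, -2, -42], [0, 0, 0], 90]
    - [[-92, -3, -42], [0, 0, 0], 90]
    - [[-92, -3, -42], [0, 0, 0], 90]
    - [[-92, -3, -42], [0, 0, 0], 90]

```text
time_s: 6.5
tcp_pos: [0.5707, 0.019, 0.1137]
orientation: [1.882, 1.983, 0.528]
ft_force: [0.1, -0.4, 0.2]
gripper_width: 0.0548
grasp_force: 0.0
```

```bash
python3 -c "
from h import *
here();go(P(78.3,52.5,5),M0)
im=camera('wrist');cv2.imwrite('pics/w5.png',im);print(state()['gripper_width'])"
```

```text
u,a,h [76.7 51.3 69.6] Fn 0.16 [ 0.0965 -0.4359  0.2235] 6.5
shift mm [ 1.3  1.8 64.6] turn [-0.0026  0.0024 -0.0024] | t 6.5 tcp [0.5707 0.019  0.1137] F [ 0.0965 -0.4359  0.2235]
0.05532491170873405
```

View pics/w5.png

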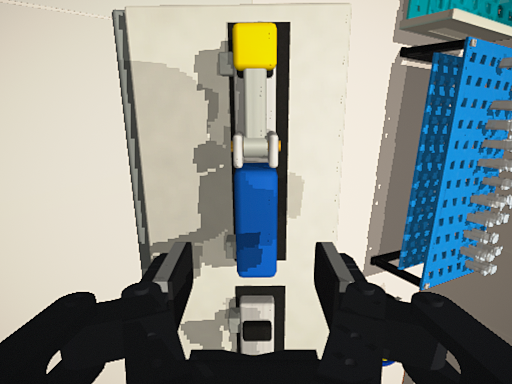

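The handle is centred between the open fingers at cols 235-277, and the lever pad at (254,46) lies flat. I'm descending and closing.

Request:
move_arm:
  steps:
    - [[1, 1, 30], [0, 0, 0], 90]
    - [[1, 1, 55], [0, 0, 0], 90]
    - [[1, 1, 65], [0, 0, 0], 90]
    - [[1, 1, 65], [0, 0, 0], 90]
    - [[1, 1, 65], [0, 0, 0], 255]
    - [[1, 1, 65], [0, 0, 0], 255]
    - [[1, 1, 65], [0, 0, 0], 255]
    - [[1, 1, 65], [0, 0, 0], 255]

```text
time_s: 7.35
tcp_pos: [0.6043, 0.023, 0.0595]
orientation: [1.878, 1.984, 0.53]
ft_force: [-5.3, 1.0, 7.5]
gripper_width: 0.0233
grasp_force: 59.9
```

```bash
python3 -c "
from h import *
here();print(state()['gripper_width'],state()['grasp_force'])"
```

```text
u,a,h [78.9 53.5  5.9] Fn 9.13 [-5.3172  0.9566  7.5075] 7.35
0.02327738452026753 59.89461600780487
```

Request:
move_arm:
  steps:
    - [[0, 0, -10], [0, 0, 0], 255]
    - [[0, 0, -50], [0, 0, 0], 255]
    - [[0, 0, -100], [0, 0, 0], 255]
    - [[0, 0, -110], [0, 0, 0], 255]

```text
time_s: 7.75
tcp_pos: [0.5495, 0.0197, 0.1596]
orientation: [1.874, 1.98, 0.534]
ft_force: [1.3, -0.5, -0.3]
gripper_width: 0.023
grasp_force: 64.3
```

```bash
python3 -c "
from h import *
here();print(state()['gripper_width'],state()['grasp_force']);go([.42,-.289,.15],ori(.055,0))"
```

```text
u,a,h [ 81.3  53.2 120. ] Fn -0.88 [ 1.2678 -0.53   -0.3071] 7.75
0.02300228240006471 64.31701183319092
shift mm [-301.3 -131.2  -64.8] turn [ 0.5294  0.0024 -0.0003] | t 7.75 tcp [0.5495 0.0197 0.1596] F [ 1.2678 -0.53   -0.3071]
```

Request:
move_arm:
  steps:
    - [[-301, -131, -65], [0.529, 0, 0], 255]
    - [[-301, -131, -65], [0.529, 0, 0], 255]
    - [[-301, -131, -65], [0.529, 0, 0], 255]
    - [[-301, -131, -65], [0.529, 0, 0], 255]
    - [[-301, -131, -65], [0.529, 0, 0], 255]
    - [[-301, -131, -65], [0.529, 0, 0], 255]
    - [[-301, -131, -65], [0.529, 0, 0], 255]
    - [[-301, -131, -65], [0.529, 0, 0], 255]

```text
time_s: 8.55
tcp_pos: [0.4174, -0.2917, 0.144]
orientation: [-2.162, -2.271, 0.012]
ft_force: [-0.3, 0.8, -1.4]
gripper_width: 0.023
grasp_force: 64.2
```

Run:
```python
from h import *
s=state();im=camera("wrist");cv2.imwrite("pics/w6.png",im);go([.42,-.289,.15],ori(.055,0));print(s["gripper_width"])
K,T=model("wrist",s)
for A,r,c in blobs(im,(50,100,30),(78,255,255),1500)[:1]:
    a=cv2.approxPolyDP(cv2.convexHull(c),6,True)[:,0]
    for p in a: print(p,onz(K,T,p,.028)[:2])
```

```text
shift mm [ 0.8  1.6 -5.9] turn [-0.0091  0.0002 -0.0046] | t 8.6 tcp [ 0.4184 -0.2899  0.1441] F [-0.1554 -0.0585 -0.8668]
0.023013105244153648
[354   0] [ 0.4784 -0.1518]
[335 271] [ 0.4889 -0.3563]
[319 272] [ 0.4755 -0.358 ]
[286 237] [ 0.4452 -0.3276]
[288   0] [ 0.4334 -0.1539]
```

View pics/w6.png

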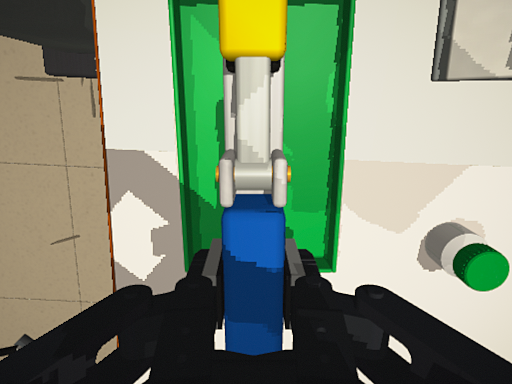

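The shut clamp hangs over the green bin. Its end wall is at row 271, and the bin centre works out at about (0.42,-0.25). Lowering now.

Request:
move_arm:
  steps:
    - [[0, 1, 45], [-0.009, 0, 0], 255]
    - [[0, 1, 85], [-0.009, 0, 0], 255]
    - [[0, 1, 110], [-0.009, 0, 0], 255]
    - [[0, 1, 120], [-0.009, 0, 0], 255]
    - [[0, 1, 124], [-0.009, 0, 0], 255]
    - [[0, 1, 124], [-0.009, 0, 0], 255]

```text
time_s: 9.2
tcp_pos: [0.4205, -0.2886, 0.0216]
orientation: [2.158, 2.28, 0.0]
ft_force: [0.3, 0.3, -1.9]
gripper_width: 0.0228
grasp_force: 64.2
```

Request:
move_arm:
  steps:
    - [[0, 0, 2], [0, 0, 0], 255]
    - [[0, 0, 4], [0, 0, 0], 255]
    - [[0, 0, 4], [0, 0, 0], 255]

```text
time_s: 9.5
tcp_pos: [0.42, -0.2889, 0.0172]
orientation: [2.159, 2.279, 0.0]
ft_force: [0.9, 0.6, -1.3]
gripper_width: 0.0231
grasp_force: 64.2
```

Request:
move_arm:
  steps:
    - [[0, 0, 2], [0, 0, 0], 255]
    - [[0, 0, 4], [0, 0, 0], 255]
    - [[0, 0, 4], [0, 0, 0], 255]

```text
time_s: 9.8
tcp_pos: [0.4196, -0.2886, 0.0123]
orientation: [2.16, 2.28, -0.0]
ft_force: [0.3, -0.2, -1.5]
gripper_width: 0.0231
grasp_force: 64.2
```

Request:
move_arm:
  steps:
    - [[0, 0, 1], [0, 0, 0], 255]
    - [[0, 0, 2], [0, 0, 0], 255]
    - [[0, 0, 2], [0, 0, 0], 255]

```text
time_s: 10.1
tcp_pos: [0.42, -0.2888, 0.0113]
orientation: [2.159, 2.28, 0.0]
ft_force: [-0.7, 1.8, 4.8]
gripper_width: 0.0232
grasp_force: 64.7
```

Request:
move_arm:
  steps:
    - [[0, 0, 0], [0, 0, 0], 90]
    - [[0, 0, 0], [0, 0, 0], 90]
    - [[0, 0, 0], [0, 0, 0], 90]
    - [[0, 0, -10], [0, 0, 0], 90]
    - [[0, 0, -50], [0, 0, 0], 90]
    - [[0, 0, -100], [0, 0, 0], 90]
    - [[0, 0, -150], [0, 0, 0], 90]
    - [[0, 0, -150], [0, 0, 0], 90]

```text
time_s: 10.9
tcp_pos: [0.4224, -0.2907, 0.1699]
orientation: [2.149, 2.269, 0.002]
ft_force: [0.2, 0.1, -0.1]
gripper_width: 0.0555
grasp_force: 0.0
```

```bash
python3 -c "
from h import *
im=camera('wrist');cv2.imwrite('pics/w7.png',im);go(P(78.3,-117.5,90),M0)"
```

```text
shift mm [131.6 157.1  33.9] turn [-0.5157  0.0073  0.0012] | t 10.95 tcp [ 0.4213 -0.2898  0.1657] F [ 0.6935  0.1616 -0.2878]
```

View pics/w7.png

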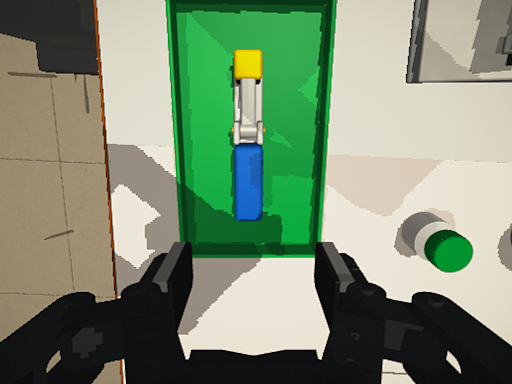

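The good clamp lies flat in the middle of the green bin at about (248,135). Next I'll fetch the seized one.

Request:
move_arm:
  steps:
    - [[132, 157, 34], [-0.516, 0.007, 0], 90]
    - [[132, 157, 34], [-0.516, 0.007, 0], 90]
    - [[132, 157, 34], [-0.516, 0.007, 0], 90]
    - [[132, 157, 34], [-0.516, 0.007, 0], 90]
    - [[132, 157, 34], [-0.516, 0.007, 0], 90]
    - [[132, 157, 34], [-0.516, 0.007, 0], 90]

```text
time_s: 11.55
tcp_pos: [0.5689, -0.1469, 0.1251]
orientation: [1.885, 1.995, 0.531]
ft_force: [0.7, -0.4, -1.0]
gripper_width: 0.055
grasp_force: 0.0
```

Run:
```python
from h import *
s=state();im=camera('wrist');cv2.imwrite('pics/w8.png',im);here();go(P(78.3,-117.5,5),M0);K,T=model("wrist",s)
for A,r,c in blobs(im,(105,120,40),(125,255,255),800):
    print(A,r)
    x,y,w,h=cv2.boundingRect(c)
    for p in((x,y),(x+w,y),(x,y+h),(x+w,y+h)):
        X=onplane(K,T,p,q+.0345*n,n)-q;print(p,1e3*X@up,1e3*X@al)
```

```text
u,a,h [  73.3 -115.3   85.8] Fn 0.6 [ 0.4268 -0.368   0.9216] 11.6
shift mm [-2.7  5.7 80.7] turn [-0.0085 -0.0061 -0.001 ] | t 11.6 tcp [ 0.5689 -0.148   0.126 ] F [ 0.4268 -0.368   0.9216]
3846.0 ((265.0, 218.5), (40.0, 105.0), 0.0)
(245, 166) 67.37183047292605 -79.71800901676201
(286, 166) 91.158549853672 -79.69706143420487
(245, 272) 66.87720696109774 -147.7013487522804
(286, 272) 92.85482111923892 -147.58748949329697
1505.5 ((400.1646728515625, 204.51829528808594), (58.74958038330078, 63.27727127075195), 6.34019136428833)
(371, 172) 140.61033892982022 -83.18030721362899
(431, 172) 175.30404235649277 -83.14342684614998
(371, 237) 144.31963136692812 -123.66472634134693
(431, 237) 180.89873183170317 -123.54923672277513
```

View pics/w8.png

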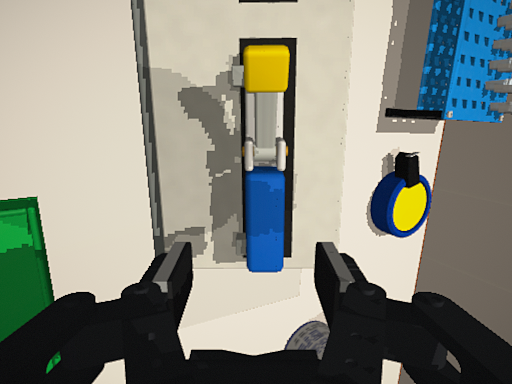

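The seized clamp's handle is at cols 245-286, rows 166-272, with its centre about 6 mm up-slope of the tool. I'm correcting that and grasping.

Request:
move_arm:
  steps:
    - [[-1, 6, 20], [-0.009, -0.006, 0], 90]
    - [[-1, 6, 50], [-0.009, -0.006, 0], 90]
    - [[-1, 6, 72], [-0.009, -0.006, 0], 90]
    - [[-1, 6, 80], [-0.009, -0.006, 0], 90]
    - [[-1, 6, 80], [-0.009, -0.006, 0], 255]
    - [[-1, 6, 80], [-0.009, -0.006, 0], 255]
    - [[-1, 6, 80], [-0.009, -0.006, 0], 255]
    - [[-1, 6, 80], [-0.009, -0.006, 0], 255]

```text
time_s: 12.4
tcp_pos: [0.6142, -0.1471, 0.0618]
orientation: [1.877, 1.979, 0.534]
ft_force: [-5.6, -1.8, 5.0]
gripper_width: 0.023
grasp_force: 60.1
```

```bash
python3 -c "
from h import *
here();print(state()['gripper_width'],state()['grasp_force'])"
```

```text
u,a,h [  80.5 -116.9    7.6] Fn 7.19 [-5.556  -1.8359  5.0439] 12.4
0.022990483259602464 60.11200547218323
```

Request:
move_arm:
  steps:
    - [[0, 0, -10], [0, 0, 0], 255]
    - [[0, 0, -50], [0, 0, 0], 255]
    - [[0, 0, -100], [0, 0, 0], 255]
    - [[0, 0, -120], [0, 0, 0], 255]

```text
time_s: 12.8
tcp_pos: [0.5534, -0.15, 0.1688]
orientation: [1.875, 1.978, 0.535]
ft_force: [0.5, -0.2, -2.0]
gripper_width: 0.0229
grasp_force: 63.9
```

```bash
python3 -c "
from h import *
here();print(state()['gripper_width'],state()['grasp_force']);go([.414,.265,.15],ori(.055,0))"
```

```text
u,a,h [  81.2 -116.5  130.7] Fn -1.97 [ 0.4781 -0.2072 -2.0069] 12.8
0.022922711585706284 63.86778116226196
shift mm [ 421.8 -110.1  -43.9] turn [ 0.5307  0.0028 -0.0014] | t 12.8 tcp [ 0.5534 -0.15    0.1688] F [ 0.4781 -0.2072 -2.0069]
```

Request:
move_arm:
  steps:
    - [[422, -110, -44], [0.531, 0, 0], 255]
    - [[422, -110, -44], [0.531, 0, 0], 255]
    - [[422, -110, -44], [0.531, 0, 0], 255]
    - [[422, -110, -44], [0.531, 0, 0], 255]
    - [[422, -110, -44], [0.531, 0, 0], 255]
    - [[422, -110, -44], [0.531, 0, 0], 255]
    - [[422, -110, -44], [0.531, 0, 0], 255]
    - [[422, -110, -44], [0.531, 0, 0], 255]

```text
time_s: 13.6
tcp_pos: [0.4252, 0.2308, 0.1488]
orientation: [-2.16, -2.277, 0.005]
ft_force: [0.8, 0.7, -1.5]
gripper_width: 0.0226
grasp_force: 63.8
```

Run:
```python
from h import *
s=state();im=camera("wrist");cv2.imwrite("pics/w9.png",im);go([.414,.265,.15],ori(.055,0));print(s["gripper_width"])
K,T=model("wrist",s)
h=cv2.cvtColor(im,cv2.COLOR_BGR2HSV);m=cv2.inRange(h,(0,130,40),(8,255,255))|cv2.inRange(h,(172,130,40),(180,255,255))
cs,_=cv2.findContours(m,cv2.RETR_EXTERNAL,cv2.CHAIN_APPROX_NONE);c=np.vstack([c for c in cs if cv2.contourArea(c)>300])
for p in cv2.approxPolyDP(cv2.convexHull(c),6,True)[:,0]: print(p,onz(K,T,p,.028)[:2])
```

```text
shift mm [28.4 -6.7 -1.3] turn [-0.0066 -0.0046  0.0036] | t 13.65 tcp [0.4223 0.237  0.1485] F [-5.2808  5.8444 -2.63  ]
0.022631134273745603
[511  20] [0.5995 0.3658]
[511  91] [0.6119 0.3186]
[316 227] [0.4784 0.2036]
[164 222] [0.3521 0.2011]
[155   0] [0.349  0.3655]
[338   0] [0.4764 0.372 ]
```

Request:
move_arm:
  steps:
    - [[31, -7, 0], [-0.007, -0.005, 0], 255]
    - [[31, -7, 40], [-0.007, -0.005, 0], 255]
    - [[31, -7, 80], [-0.007, -0.005, 0], 255]
    - [[31, -7, 110], [-0.007, -0.005, 0], 255]
    - [[31, -7, 124], [-0.007, -0.005, 0], 255]
    - [[31, -7, 130], [-0.007, -0.005, 0], 255]
    - [[31, -7, 130], [-0.007, -0.005, 0], 255]

```text
time_s: 14.35
tcp_pos: [0.4176, 0.2599, 0.019]
orientation: [2.159, 2.276, -0.002]
ft_force: [-0.3, -0.1, -0.1]
gripper_width: 0.0233
grasp_force: 63.7
```

Request:
move_arm:
  steps:
    - [[0, 0, 2], [0, 0, 0], 255]
    - [[0, 0, 4], [0, 0, 0], 255]
    - [[0, 0, 4], [0, 0, 0], 255]

```text
time_s: 14.65
tcp_pos: [0.4177, 0.26, 0.0151]
orientation: [2.158, 2.276, -0.001]
ft_force: [-0.6, 0.1, -1.9]
gripper_width: 0.0229
grasp_force: 63.7
```

Request:
move_arm:
  steps:
    - [[0, 0, 1], [0, 0, 0], 255]
    - [[0, 0, 2], [0, 0, 0], 255]
    - [[0, 0, 2], [0, 0, 0], 255]

```text
time_s: 14.95
tcp_pos: [0.4179, 0.2601, 0.0138]
orientation: [2.158, 2.276, -0.001]
ft_force: [-2.9, -3.6, 8.1]
gripper_width: 0.0227
grasp_force: 64.9
```

Request:
move_arm:
  steps:
    - [[0, 0, 1], [0, 0, 0], 255]
    - [[0, 0, 2], [0, 0, 0], 255]
    - [[0, 0, 2], [0, 0, 0], 255]

```text
time_s: 15.25
tcp_pos: [0.4181, 0.2601, 0.0138]
orientation: [2.158, 2.276, -0.001]
ft_force: [-11.2, -8.4, 24.2]
gripper_width: 0.0226
grasp_force: 67.1
```

Contact with the floor at 24 N. I'll ease up, release and retreat.

Request:
move_arm:
  steps:
    - [[0, 0, -2], [0, 0, 0], 255]
    - [[0, 0, -2], [0, 0, 0], 90]
    - [[0, 0, -2], [0, 0, 0], 90]
    - [[0, 0, -2], [0, 0, 0], 90]
    - [[0, 0, -12], [0, 0, 0], 90]
    - [[0, 0, -60], [0, 0, 0], 90]
    - [[0, 0, -110], [0, 0, 0], 90]
    - [[0, 0, -150], [0, 0, 0], 90]

```text
time_s: 16.05
tcp_pos: [0.4173, 0.2607, 0.164]
orientation: [2.158, 2.276, 0.001]
ft_force: [1.2, 0.1, 0.6]
gripper_width: 0.0552
grasp_force: 0.0
```

Run:
```python
from h import *
a=camera("wrist");b=camera("top")
cv2.imwrite("pics/end.png",np.hstack([cv2.resize(a,(400,300)),cv2.resize(b[90:290,70:410],(400,300))]));print(state()["tcp_pos"],state()["ft_force"])
```

```text
[0.4196 0.262  0.168 ] [ 1.1115 -0.2767 -0.6908]
```

View pics/end.png

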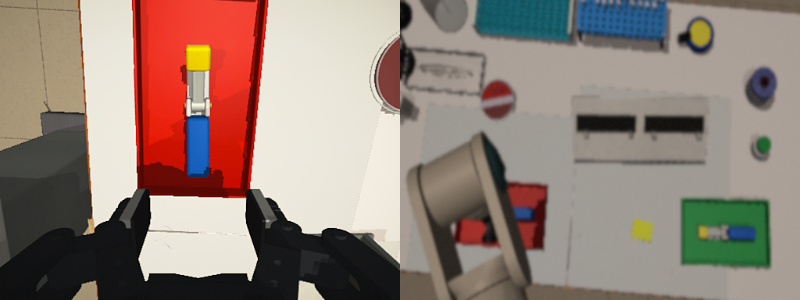

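The seized clamp lies flat in the red bin at (198,110) in the left half. The good one is in the green bin at (726,232), and the bystanders haven't moved.

```bash
python3 -c "
from cell import *
print(sign_off())"
```

```text
the job is handed in; nothing more can be done
None
```

I pressed both levers to their stops: the left clamp is good and now lies flat in the green bin, the right one is seized and lies flat in the red bin; the job was handed in at about 16 s, with no verdict returned.

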